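# Close the records case and hold its handle out

### The arm

A 6-joint arm with a two-finger parallel gripper is mounted at the origin on the work surface. World frame = base frame: x ahead of the robot, y to its left, z up, the work surface at z = 0. Lengths are in m, angles in rad, forces in N, time in s.
With the tool pointing down it reaches from about 0.35 to 0.975 m from the base axis. Payload 4.9 kg.
Tool frame: the origin (TCP) lies midway between the tips of the shut fingers; the grasp point (between the pads) lies 19 mm behind it; z points along the fingers, y is the line along which they close (so a half turn about z gives the same grasp; the last joint's range is limited). The gripper opens to 85 mm and grips with 20 to 120 N. Pads are 22 mm wide; open, the fingers measure 114 mm over their backs; the gripper's body (76 mm by 85 mm) begins 54 mm behind the grasp point. The pads swing forward as they close: fully open they stand 13 mm farther back than shut.
Start: joints at [1.144, 0.053, 1.613, -0, 1.476, -0.119], TCP at [0.189, 0.596, 0.231] pointing down, gripper open.
Joint ranges: [-3.01, 3.01], [-1.01, 2.22], [0.06, 2.58], [-1.02, 4.17], [0.09, 2.62], [-3.14, 3.14]. Speed limits (rad/s): [2.57, 2.57, 3.14, 3.14, 3.14, 3.14].

### API

Orientations are given as a unit quaternion [w, x, y, z].
In Python, from plant import * gives the robot as it stands.
- The arm moves only by the tool jog_arm, never from a script. Its argument "targets" is a list of rows, each a list of 3 entries, a list of its own where there are three numbers: the shift along the tool's x, y, z in units of 25 mm (1.0 is 25 mm), then the turn, a rotation vector about the tool's x, y, z in units of 8 degrees (1.0 is 8 degrees), then the opening in per cent of the stroke, from 0 (shut) to 100 (fully open). A call has 1 to 8 rows; each row is the pose to reach, as a shift and turn from the pose commanded when the call began, along the tool's axes at that moment; what a row does not reach only later rows make up. A row lasts 1/8 s, in which the tool goes at most 62.5 mm and 10.7 degrees, less where a joint would pass 70% of its speed; a pose out of reach is approached as far as the arm can. A call with a gripper value outside its range is refused whole. The fingers move at their own pace and stop on an object; the grip force is fixed at half the most. Time passes only in rows, so rows that repeat a pose let the fingers close. It gives the time, the measured TCP pose, the force, the opening and the grip force at its end, in the units of the state.
- state(): the state, without advancing time (a new reading comes with each control period).
- grab_frame(name): name is "scene" or "top"; returns (picture, depth): 384x512x3 uint8, red, green, blue; 384x512 float32, m along the optical axis (not along the pixel's ray), 0 where there is no reading.
- camera_params(name): a dict with "fovy" (degrees; the focal length in pixels is half the picture's height over the tangent of half this angle, whatever the lens; pixels are square), "cx", "cy" (the principal point, pixels), "rvec" (rotation vector, rad) and "tvec" (3), from world to camera coordinates, as OpenCV has them. Camera axes: x right, y down, z forward; pixel columns grow to the right and rows downward; lengths in m; the calibration is good to about 2 mm. A picture is of the moment at which its call begins. camera_params takes no time and is no camera call.
- job_done(): hands the job in; it is judged then, once.
The state is a dict: "time": time; "joint_pos": joint angles; "joint_vel": joint speeds; "joint_efforts": joint torques, N m; "tool_pos": TCP position; "tool_rot": TCP orientation; "contact_force": force on the tool from outside, world axes, zero at the start; "ft_torque": the same for the moment, N m; "gripper_width": opening from 0.0 (shut) to 1.0 (fully open); "grasp_force": force on a finger pad.
Only numpy, scipy, OpenCV 4.12 (cv2) and the standard library are available. Lean on these libraries where they do the work, as an engineer would, in place of code of your own. Each camera call takes 0.05 s, during which the arm holds its last target. There are 200 camera calls.

### The job

Get the records case ready to be pulled off the table: first press its lid down until it snaps shut past its catch. Then take the telescopic handle by its grip, squeezing the red release button in, and pull the handle out past the first stop all the way to its second stop. Finish while still gripping the handle and holding it fully out with the button squeezed in; leave the lid shut and everything else on the table where it is.

Things in the scene. Friction and masses are not known exactly. Their poses are not given: they have to be found in the camera images.
- case: Charcoal records case lying flat on the table, fixed: 240 mm along its x, 340 mm along its y, 95 mm high (105 mm with the lid shut). Origin at the centre of its underside; its x axis points from the front (handle side, nearest the robot, front face at x = -120 mm) to the back (lid hinge), z up.
- lid_press (a point): Press point on top of the lid, midway across, 205 mm from the hinge, 35 mm in from the front edge; turns with the lid. Lid: 240 x 340 mm, 10 mm thick, hinge line at x = +120, z = 95 mm of the case; starts 0.3 to 0.55 rad open, stays where left. Moves with 1 to 3 N down to 0.055 rad; there 10 to 18 N snap it past a catch, then it stays shut. Shut: point at x = -85, z = 105 mm of the case.
- pull (a joint): How far the handle is out, m: 0 = home, 0.045 = first stop, 0.090 = second stop and hard end. Slides along the case's -x. A pin locks it at home, and drops in again at the first and second stops if the button is not squeezed in. With the button in, it slides past the first stop against a spring that draws it back (2 N at home, 5 N fully out) and 1 N of friction.
- grip_bar: Handle grip: grey bar 130 mm along the case's y, 24 mm thick along its x, 26 mm high, on two aluminium tubes 90 mm apart; moves with the handle. Origin at the bar's centre: x = -195, y = 0, z = 55 mm of the case when home (63 mm free gap to the case); axes parallel to the case's. Can be gripped from above along the case's x: one pad on the button, one on the back face.
- release (a joint): How far the red button is in, m: 0 = out, 0.006 = fully in; springs back. Unlatched above 0.005. In the middle of the bar's front face (-x side), 34 mm along the bar, 18 mm high, standing 7 mm proud when out, 1 mm when in. 3 N start it, 8 N press it fully; the bar is 31 mm wide across it when out, 25 mm when in. Squeezing with 40 N keeps it in.
- stapler: Charcoal and steel stapler, 140 x 36 x 55 mm, loose, beside the handle; origin at the centre of its underside. To be left alone.
- punch: Cream and charcoal hole punch, 110 x 100 x 66 mm, loose, beside the handle; origin at the centre of its underside. To be left alone.
- mug: Blue mug, 80 mm across, 95 mm high, loose, on the left; origin at the centre of its underside. To be left alone.
- tape: Desk tape dispenser, 150 x 60 x 77 mm, loose, on the right; origin at the centre of its underside. To be left alone.

How it is judged:
By the outcome, as a careful person would: the job done as asked, in the order asked, and still so for the second after the job is handed in, while the arm keeps its last pose, push and grip.
It also fails if it takes over 48 s, if anything falls off the work surface, if the arm or the gripper's body presses on something with over 40 N, if the wrist force passes 120 N, or if a joint passes its speed limit or range.

## Working session

There is one attempt and no reset: what is moved stays moved. The work goes in short steps, Python scripts to look and compute and a tool call to move; the robot and the scene stay as the last step left them, time stands still between calls to the robot, and variables do not carry over. Pictures are saved under pics/ and viewed, at most 10 in all, crops included, and the job is handed in when it is done.

Besides the shell and the picture viewer there is one more tool, called after "Request:" as name(argument=value, ...) on one line, values as JSON. jog_arm: Moves the arm, as the interface text tells. Its arguments: {"type":"object","properties":{"targets":{"type":"array"}},"required":["targets"]}

```bash
mkdir -p pics && cat > h.py <<'E'
from plant import *
import numpy as np, cv2
def cam(n):
    p=camera_params(n); R=cv2.Rodrigues(np.array(p["rvec"],float))[0]; t=np.array(p["tvec"],float).ravel()
    f=192/np.tan(np.radians(p["fovy"])/2); return R,t,f,p["cx"],p["cy"]
def cloud(n,d):
    R,t,f,cx,cy=cam(n); v,u=np.mgrid[:384,:512]
    P=np.stack([(u-cx)/f*d,(v-cy)/f*d,d],-1); return (P-t)@R
E
python3 - <<'E'
from h import *
for n in("scene","top"):
    im,d=grab_frame(n); np.savez("f_%s.npz"%n,im=im,d=d)
    cv2.imwrite(f"pics/{n}0.png",cv2.resize(im[...,::-1],(768,576),interpolation=cv2.INTER_CUBIC)); print(n,camera_params(n))
s=state();print({k:np.round(v,4) for k,v in s.items()})
E
```

```text
scene {'fovy': 43.74352892035675, 'cx': 256.2761319006126, 'cy': 194.71608198345314, 'rvec': array([ 2.34933927,  1.0515605 , -0.32989989]), 'tvec': array([-0.40142005, -0.32002569,  1.5188332 ])}
top {'fovy': 46.47578188431261, 'cx': 253.1709339498897, 'cy': 193.8724028557194, 'rvec': array([ 2.16642354, -2.18394998,  0.12628241]), 'tvec': array([-0.01020897,  0.59750045,  1.1920861 ])}
{'time': np.float64(0.1), 'joint_pos': array([ 1.144 ,  0.0533,  1.6142,  0.    ,  1.476 , -0.119 ]), 'joint_vel': array([ 0.0003, -0.0013, -0.0042,  0.0016, -0.0001, -0.0004]), 'joint_efforts': array([-4.00000e-04, -3.94905e+01, -3.71363e+01, -2.00000e-04,
        3.90000e-03,  0.00000e+00]), 'tool_pos': array([0.1891, 0.5951, 0.2302]), 'tool_rot': array([-3.000e-04,  1.533e-01,  9.882e-01, -9.000e-04]), 'contact_force': array([-0.1249,  0.3518, -0.0195]), 'ft_torque': array([-0.0103,  0.0208,  0.02  ]), 'grasp_force': np.float64(0.0), 'gripper_width': np.float64(0.9989)}
```

View pics/scene0.png

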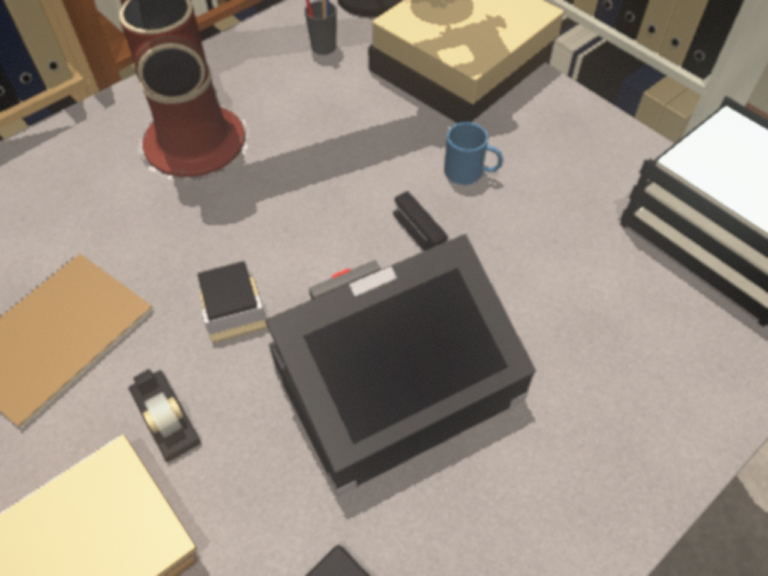

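View pics/top0.png

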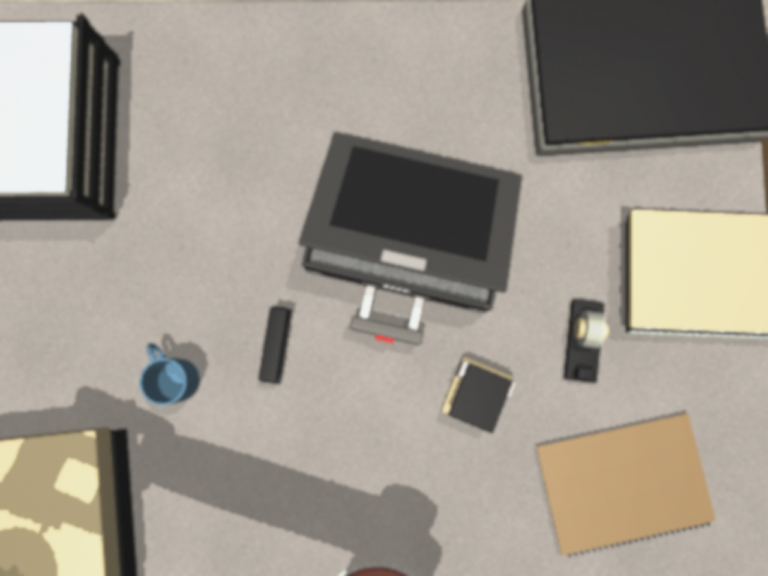

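The scene shot shows the lid ajar, with the grip bar and red button at about (342,275) px. In the top view (scaled 1.5×) the bar runs from (351,325) to (423,335), with the button at (385,339). The lid corners are at (335,134), (521,175), (505,290) and (301,243).

```bash
python3 - <<'E'
from h import *
z=np.load("f_top.npz"); im,d=z["im"],z["d"]; W=cloud("top",d)
for nm,(u,v) in dict(barL=(353,321),barR=(421,336),btn=(385,339),lidBL=(338,139),lidBR=(517,178),lidFR=(502,285),lidFL=(306,241),label=(403,260),stap=(275,345),punch=(478,395),mug=(165,380),tape=(585,340),table=(390,450)).items():
    print(nm,W[int(v/1.5),int(u/1.5)].round(4))
m=np.zeros((384,512),np.uint8); cv2.fillPoly(m,[(np.array([(340,142),(513,180),(499,280),(310,239)])/1.5).astype(int)],1)
P=W[m>0]; P=P[P[:,2]>.05]; c=P.mean(0); n=np.linalg.svd(P-c,full_matrices=False)[2][2]; n*=np.sign(n[2])
print("lid n",n,"angle",np.arccos(n[2]),"dir(yaw of -x tilt)",np.degrees(np.arctan2(n[1],n[0])),"res",np.std((P-c)@n))
# bar top points
x,y,zz=W[...,0],W[...,1],W[...,2]
bu=np.zeros_like(m); cv2.fillPoly(bu,[(np.array([(345,312),(430,328),(428,350),(343,335)])/1.5).astype(int)],1)
B=W[(bu>0)&(zz>.055)&(zz<.08)]; r=cv2.minAreaRect((B[:,:2]*1000).astype(np.float32)); print("bar",r,np.median(B[:,2]),len(B))
hsv=cv2.cvtColor(im,cv2.COLOR_RGB2HSV); rd=(bu>0)&(im[...,0].astype(int)-im[...,1]>70); print("red",W[rd].mean(0),rd.sum())
# lid corners by color mask
L=(zz>.1)&(zz<.3)&(x<1.1)&(np.abs((W-c)@n)<.006); k,lab,st,_=cv2.connectedComponentsWithStats(L.astype(np.uint8)); l=lab[tuple(int(a) for a in (260/1.5,403/1.5))]
Q=W[lab==l]; print(st[l]); e=np.array([n[0],n[1]]); e/=np.hypot(*e)
hx=-e if False else e
# lid in-plane axes
ax=np.array([0,0,1.])-n[2]*n; ax/=np.linalg.norm(ax); ay=np.cross(n,ax)
q=np.stack([(Q-c)@ax,(Q-c)@ay],1); r=cv2.minAreaRect((q*1000).astype(np.float32)); print("lid rect",r); ctr=c+ax*r[0][0]/1e3+ay*r[0][1]/1e3; print("ctr",ctr,"ax",ax,"ay",ay)
for a in cv2.boxPoints(r): print((c+ax*a[0]/1e3+ay*a[1]/1e3).round(4))
# table hgt, stapler & punch tops
print("tablez",np.median(zz[280:310,240:290]))
for nm,(u0,v0,u1,v1) in dict(stap=(250,290,300,395),punch=(430,345,525,440)).items():
    s=W[int(v0/1.5):int(v1/1.5),int(u0/1.5):int(u1/1.5)].reshape(-1,3); s=s[(s[:,2]>.03)]; print(nm,s.min(0),s.max(0))
E
```

```text
barL [0.5403 0.0338 0.0722]
barR [ 0.5133 -0.0846  0.0671]
btn [ 0.5086 -0.0213  0.065 ]
lidBL [0.8571 0.0574 0.1114]
lidBR [ 0.7867 -0.2528  0.1092]
lidFR [ 0.5884 -0.2047  0.1947]
lidFL [0.6629 0.1039 0.1924]
label [ 0.6306 -0.0486  0.1918]
stap [0.5    0.1728 0.0513]
punch [ 0.4106 -0.1827  0.0663]
mug [0.4398 0.3792 0.0038]
tape [ 0.5055 -0.3747  0.0698]
table [ 3.084e-01 -3.160e-02 -1.000e-04]
lid n [ 0.83584338 -0.19396014  0.5135614 ] angle 1.0314661054308452 dir(yaw of -x tilt) -13.064444276764274 res 0.04253395413099228
bar ((524.0830078125, -25.24224090576172), (129.5911865234375, 34.73507308959961), 77.1754150390625) 0.06792173809744734 484
red [ 0.50999167 -0.02131887  0.05329725] 43
[     0      0    512    384 195371]
lid rect ((-557.4779663085938, 190.5086669921875), (2552.203125, 2147.370361328125), 31.38504409790039)
ctr [ 0.95426447 -0.32196936 -0.31734319] ax [-0.5002686   0.11608894  0.85805285] ay [-0.22604685 -0.97411643  0.        ]
[ 1.722  -0.7588 -1.7319]
[ 1.5769  1.1567 -0.7723]
[0.1865 0.1149 1.0972]
[ 0.3316 -1.8007  0.1376]
tablez 0.0006790174427654288
stap [0.43665309 0.0020644  0.03308366] [0.57352888 0.20197145 1.24698348]
punch [ 0.34539378 -0.25197018  0.03375176] [0.47244916 0.0020644  1.24698348]
```

```bash
cat >> h.py <<'E'
from scipy.spatial.transform import Rotation as Ro
YAW=np.radians(-12.8); ex=np.array([np.cos(YAW),np.sin(YAW),0]); ey=np.array([-ex[1],ex[0],0])
O=np.array([.5275,-.026,0])+.195*ex
RT=np.stack([np.cross(ex,[0,0,-1.]),ex,[0,0,-1.]],1)
def to(cx,cz,cy=0):
    "units from the present pose to a case-frame TCP target"
    s=state(); q=s["tool_rot"]; R=Ro.from_quat([q[1],q[2],q[3],q[0]])
    w=O+cx*ex+cy*ey+[0,0,cz]
    p=np.array(s["tool_pos"]); c=p-O
    print("t %.2f now case x %.4f y %.4f z %.4f"%(s["time"],c@ex,c@ey,c[2]),"shift",(R.inv().apply(w-p)/.025).round(2),"turn",np.degrees((R.inv()*Ro.from_matrix(RT)).as_rotvec()).round(2)/8,"F",s["contact_force"].round(1),"w",round(float(s["gripper_width"]),3),"g",s["grasp_force"],"j",s["joint_pos"].round(2))
E
python3 - <<'E'
from h import *
z=np.load("f_top.npz"); d=z["d"]; W=cloud("top",d); print("O",O)
m=np.zeros((384,512),np.uint8); cv2.fillPoly(m,[(np.array([(345,147),(508,184),(494,275),(315,235)])/1.5).astype(int)],1)
P=W[(m>0)&(d>0)]; C=np.stack([(P-O)@ex,(P-O)@ey,P[:,2]],1); C=C[(C[:,2]>.05)&(C[:,2]<.25)]
k=np.polyfit(C[:,0],C[:,2],1); print("lid line",k,"theta",np.arctan(-k[0]),"z at -70",np.polyval(k,-.07),np.std(C[:,2]-np.polyval(k,C[:,0])))
for nm,(u0,v0,u1,v1) in dict(stap=(250,290,300,395),punch=(430,345,525,440)).items():
    s=W[int(v0/1.5):int(v1/1.5),int(u0/1.5):int(u1/1.5)].reshape(-1,3); s=s[(s[:,2]>.03)&(s[:,2]<.1)]; c=np.stack([(s-O)@ex,(s-O)@ey],1);print(nm,c.min(0),c.max(0))
to(-.07,.25)
E
```

```text
O [ 0.71765412 -0.06920196  0.        ]
lid line [-0.41016235  0.15702284] theta 0.3892362059291395 z at -70 0.18573420709714358 0.0019741134069231558
stap [-0.33148757  0.17005061] [-0.19338608  0.21172987]
punch [-0.3324893  -0.24144198] [-0.21971434 -0.13632893]
t 0.10 now case x -0.6626 y 0.5307 z 0.2302 shift [-25.41 -19.16  -0.76] turn [-1.1250e-02  8.7500e-03  1.0645e+01] F [-0.1  0.4 -0. ] w 0.999 g 0.0 j [ 1.14  0.05  1.61  0.    1.48 -0.12]
```

Request:
jog_arm(targets=[[[-3,-2,-1],[0,0,1.3],0],[[-5,-4,-1],[0,0,2.6],0],[[-7,-5.3,-1],[0,0,4],0],[[-9,-7,-1],[0,0,5.3],0],[[-11,-8.5,-1],[0,0,6],0],[[-13,-10,-1],[0,0,6.5],0],[[-15,-11.5,-1],[0,0,7],0],[[-15,-11.5,-1],[0,0,7],0]])

```text
time: 1.1
tool_pos: [0.4605, 0.2055, 0.2559]
tool_rot: [-0.0, 0.6, 0.8, -0.0]
contact_force: [-0.4, -0.1, 0.6]
gripper_width: -0.004
grasp_force: 0.0
```

```bash
python3 -c "
from h import *
to(-.07,.25)"
```

```text
t 1.10 now case x -0.3116 y 0.2110 z 0.2559 shift [-12.07   4.36   0.24] turn [-2.500e-03  2.500e-03  3.625e+00] F [-0.4 -0.1  0.6] w -0.004 g 0.0 j [ 0.27 -0.25  1.86 -0.    1.54 -0.01]
```

Request:
jog_arm(targets=[[[-2,0.7,0.2],[0,0,1.2],0],[[-4,1.4,0.2],[0,0,2.4],0],[[-6,2.2,0.2],[0,0,3.6],0],[[-8,2.9,0.2],[0,0,3.6],0],[[-10,3.6,0.2],[0,0,3.6],0],[[-12.07,4.36,0.2],[0,0,3.62],0],[[-12.07,4.36,0.2],[0,0,3.62],0],[[-12.07,4.36,0.2],[0,0,3.62],0]])

```text
time: 2.1
tool_pos: [0.6487, -0.0506, 0.2505]
tool_rot: [-0.001, 0.78, 0.625, -0.0]
contact_force: [1.0, 0.9, -0.5]
gripper_width: 0.001
grasp_force: 0.0
```

```bash
python3 -c "
from h import *
to(-.07,.195)
to(-.08,.115)"
```

```text
t 2.10 now case x -0.0713 y 0.0029 z 0.2505 shift [-0.12  0.06  2.22] turn [-0.0125  -0.0025   0.02375] F [ 1.   0.9 -0.5] w 0.001 g 0.0 j [-0.19  0.1   1.53  0.    1.51  0.03]
t 2.10 now case x -0.0713 y 0.0029 z 0.2505 shift [-0.12 -0.34  5.42] turn [-0.0125  -0.0025   0.02375] F [ 1.   0.9 -0.5] w 0.001 g 0.0 j [-0.19  0.1   1.53  0.    1.51  0.03]
```

Request:
jog_arm(targets=[[[-0.1,0,1.5],[0,0,0],0],[[-0.1,0,2.2],[0,0,0],0],[[-0.1,-0.1,2.8],[0,0,0],0],[[-0.1,-0.2,3.4],[0,0,0],0],[[-0.1,-0.3,4.0],[0,0,0],0],[[-0.1,-0.35,4.5],[0,0,0],0],[[-0.1,-0.4,5.0],[0,0,0],0],[[-0.1,-0.4,5.2],[0,0,0],0]])

```text
time: 3.1
tool_pos: [0.6384, -0.051, 0.12]
tool_rot: [-0.001, 0.78, 0.625, -0.0]
contact_force: [-0.0, 0.1, 0.7]
gripper_width: 0.0
grasp_force: 0.4
```

```bash
python3 -c "
from h import *
to(-.083,.103)"
```

```text
t 3.10 now case x -0.0813 y 0.0002 z 0.1200 shift [-0.01 -0.07  0.68] turn [-0.01   0.     0.025] F [-0.   0.1  0.7] w 0.0 g 0.39292726058192784 j [-0.2   0.18  1.67 -0.    1.3   0.02]
```

Request:
jog_arm(targets=[[[0,0,0.15],[0,0,0],0],[[0,-0.03,0.3],[0,0,0],0],[[0,-0.05,0.4],[0,0,0],0],[[0,-0.06,0.5],[0,0,0],0]])

```text
time: 3.6
tool_pos: [0.6386, -0.051, 0.1113]
tool_rot: [0.001, 0.78, 0.625, 0.001]
contact_force: [-2.1, 0.2, 4.9]
gripper_width: 0.0
grasp_force: 2.7
```

Request:
jog_arm(targets=[[[0,0,0.08],[0,0,0],0],[[0,0,0.12],[0,0,0],0],[[0,0,0.12],[0,0,0],0]])

```text
time: 3.98
tool_pos: [0.6376, -0.0508, 0.1056]
tool_rot: [0.0, 0.78, 0.625, 0.0]
contact_force: [-0.1, -1.6, 0.8]
gripper_width: 0.001
grasp_force: 0.5
```

Request:
jog_arm(targets=[[[0,0,0.08],[0,0,0],0],[[0,0,0.16],[0,0,0],0],[[0,0,0.16],[0,0,0],0]])

```text
time: 4.35
tool_pos: [0.6377, -0.0508, 0.1054]
tool_rot: [-0.0, 0.78, 0.625, -0.0]
contact_force: [-7.8, 0.6, 16.5]
gripper_width: 0.003
grasp_force: 8.2
```

Request:
jog_arm(targets=[[[0,0,0.08],[0,0,0],0],[[0,0,0.08],[0,0,0],0]])

```text
time: 4.6
tool_pos: [0.6378, -0.0508, 0.1053]
tool_rot: [-0.0, 0.78, 0.625, -0.0]
contact_force: [-12.8, 1.8, 24.8]
gripper_width: -0.001
grasp_force: 12.1
```

Request:
jog_arm(targets=[[[0,0,-1],[0,0,0],0],[[0,0,-2],[0,0,0],50],[[0,-1.5,-2.4],[0,0,0],100],[[0,-3.0,-2.4],[0,0,0],100],[[0,-4.4,-2.4],[0,0,0],100],[[0,-4.4,-2.4],[0,0,0],100],[[0,-4.4,-2.4],[0,0,0],100]])

```text
time: 5.48
tool_pos: [0.5305, -0.0269, 0.1598]
tool_rot: [0.0, 0.78, 0.625, 0.0]
contact_force: [-0.2, 0.1, -0.8]
gripper_width: 0.995
grasp_force: 0.0
```

```bash
python3 - <<'E'
from h import *
to(-.197,.034)
im,d=grab_frame("top"); cv2.imwrite("pics/top1.png",cv2.resize(im[80:250,180:360,::-1],(720,680)[::1] if 0 else (600,567),interpolation=cv2.INTER_CUBIC))
W=cloud("top",d); c=np.stack([(W-O)@ex,(W-O)@ey,W[...,2]],-1)
for x in(-.09,-.05,0,.05,.1):
    s=c[(abs(c[...,0]-x)<.006)&(abs(abs(c[...,1])-.09)<.04)&(c[...,2]>.05)&(c[...,2]<.3)&(d>0)]; print(x,np.median(s[:,2]),len(s))
E
```

```text
t 5.47 now case x -0.1918 y -0.0002 z 0.1598 shift [ 0.01 -0.21  5.03] turn [0.00375 0.      0.025  ] F [-0.2  0.1 -0.8] w 0.995 g 0.0 j [-0.19 -0.12  1.9  -0.    1.36  0.03]
-0.09 0.10602114495170087 287
-0.05 0.10737000320377596 283
0 0.10729341364965217 280
0.05 0.10712630512769979 274
0.1 0.10576005439402619 269
```

View pics/top1.png

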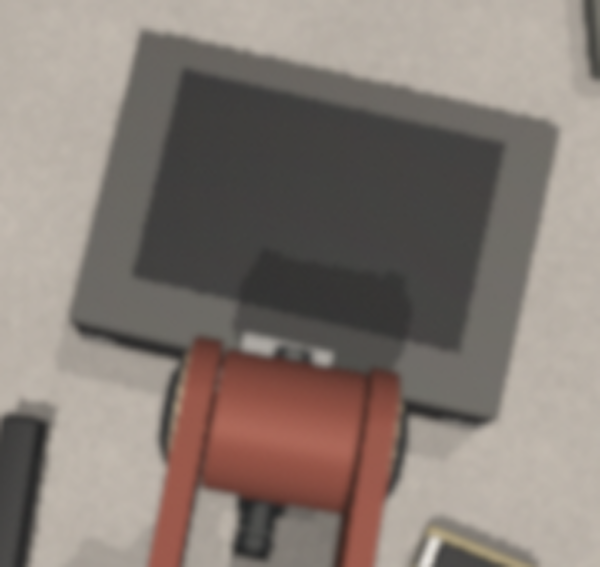

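The lid is now flat: its top reads about 106 mm from front to back, so it is shut, with the gripper hanging over the bar. Next I descend over the bar.

Request:
jog_arm(targets=[[[0,-0.15,1],[0,0,0],100],[[0,-0.15,2],[0,0,0],100],[[0,-0.15,3],[0,0,0],100],[[0,-0.15,4],[0,0,0],100],[[0,-0.15,4.5],[0,0,0],100],[[0,-0.15,5],[0,0,0],100],[[0,-0.15,5],[0,0,0],100]])

```text
time: 6.4
tool_pos: [0.5259, -0.0259, 0.0339]
tool_rot: [-0.001, 0.78, 0.625, -0.001]
contact_force: [-2.8, -0.4, -1.6]
gripper_width: 1.001
grasp_force: 0.0
```

Request:
jog_arm(targets=[[[0,0,0],[0,0,0],70],[[0,0,0],[0,0,0],50],[[0,0,0],[0,0,0],40],[[0,0,0],[0,0,0],35],[[0,0,0],[0,0,0],20],[[0,0,0],[0,0,0],0],[[0,0,0],[0,0,0],0],[[0,0,0],[0,0,0],0]])

```text
time: 7.4
tool_pos: [0.5258, -0.0258, 0.035]
tool_rot: [-0.001, 0.781, 0.625, -0.001]
contact_force: [-4.7, 0.9, 5.2]
gripper_width: 0.278
grasp_force: 61.6
```

```bash
python3 - <<'E'
from h import *
to(-.2855,.034)
im,d=grab_frame("scene"); cv2.imwrite("pics/sc1.png",cv2.resize(im[100:300,120:370,::-1],(750,600),interpolation=cv2.INTER_CUBIC))
E
```

```text
t 7.40 now case x -0.1968 y -0.0002 z 0.0350 shift [ 0.02 -3.55  0.05] turn [-0.015   -0.       0.02125] F [-4.7  0.9  5.2] w 0.278 g 61.602532267570496 j [-0.19  0.03  1.99  0.    1.13  0.03]
```

View pics/sc1.png

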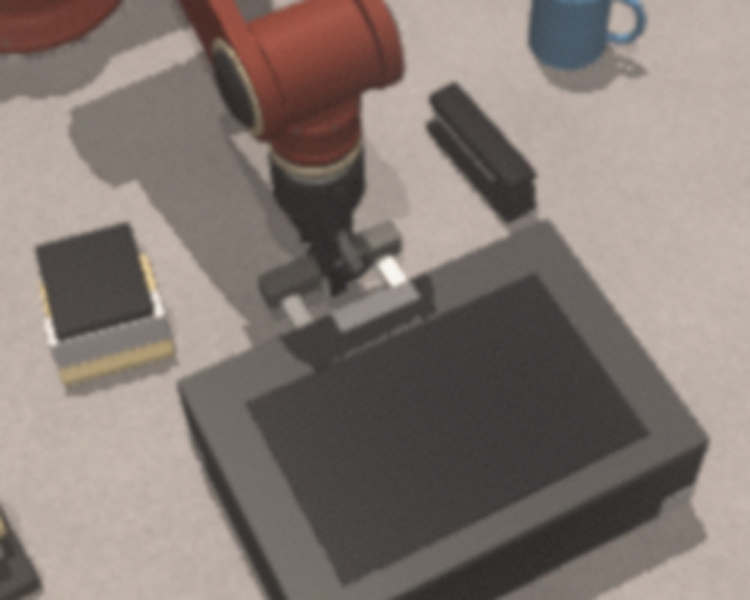

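The gripper holds the bar at its middle (345,250 px). The opening is about 24 mm, so the button should be in. A short pull will show whether it has unlatched.

Request:
jog_arm(targets=[[[0,-0.15,0],[0,0,0],0],[[0,-0.3,0],[0,0,0],0],[[0,-0.5,0],[0,0,0],0],[[0,-0.5,0],[0,0,0],0]])

```text
time: 7.95
tool_pos: [0.5141, -0.0229, 0.035]
tool_rot: [-0.0, 0.78, 0.625, 0.0]
contact_force: [2.5, 1.3, -0.5]
gripper_width: 0.282
grasp_force: 62.7
```

Request:
jog_arm(targets=[[[0,-0.4,0],[0,0,0],0],[[0,-0.8,0],[0,0,0],0],[[0,-1.2,0],[0,0,0],0],[[0,-1.6,0],[0,0,0],0],[[0,-2.0,0],[0,0,0],0],[[0,-2.4,0],[0,0,0],0],[[0,-2.8,0],[0,0,0],0],[[0,-2.8,0],[0,0,0],0]])

```text
time: 8.95
tool_pos: [0.4462, -0.0064, 0.035]
tool_rot: [-0.001, 0.781, 0.625, 0.002]
contact_force: [5.2, 7.9, -2.2]
gripper_width: 0.279
grasp_force: 63.1
```

Request:
jog_arm(targets=[[[0,-0.15,0],[0,0,0],0],[[0,-0.3,0],[0,0,0],0],[[0,-0.4,0],[0,0,0],0],[[0,-0.4,0],[0,0,0],0]])

```text
time: 9.45
tool_pos: [0.4384, -0.0045, 0.035]
tool_rot: [0.001, 0.781, 0.625, 0.004]
contact_force: [13.7, 6.6, -10.2]
gripper_width: 0.274
grasp_force: 64.6
```

```bash
python3 -c "
from h import *
to(-.2868,.035)"
```

```text
t 9.45 now case x -0.2867 y 0.0013 z 0.0350 shift [-0.05 -0.   -0.  ] turn [ 0.045   -0.03125  0.0225 ] F [ 13.7   6.6 -10.2] w 0.274 g 64.58683133125305 j [-0.18 -0.2   2.2   0.    1.13  0.04]
```

Request:
jog_arm(targets=[[[0.05,-0.08,0.03],[0,0,0],0],[[0.05,-0.12,0.03],[0,0,0],0],[[0.05,-0.12,0.03],[0,0,0],0],[[0.05,-0.12,0.03],[0,0,0],0]])

```text
time: 9.95
tool_pos: [0.4385, -0.0045, 0.035]
tool_rot: [0.005, 0.781, 0.625, 0.005]
contact_force: [23.8, -1.4, -16.2]
gripper_width: 0.274
grasp_force: 67.5
```

```bash
python3 - <<'E'
from h import *
to(-.2868,.035)
im,d=grab_frame("scene"); cv2.imwrite("pics/sc2.png",cv2.resize(im[60:310,60:380,::-1],(768,600),interpolation=cv2.INTER_CUBIC))
E
```

```text
t 9.95 now case x -0.2866 y 0.0013 z 0.0350 shift [-0.05 -0.01  0.  ] turn [ 0.1     -0.01375  0.02125] F [ 23.8  -1.4 -16.2] w 0.274 g 67.4540662765503 j [-0.18 -0.2   2.2   0.    1.13  0.04]
```

View pics/sc2.png

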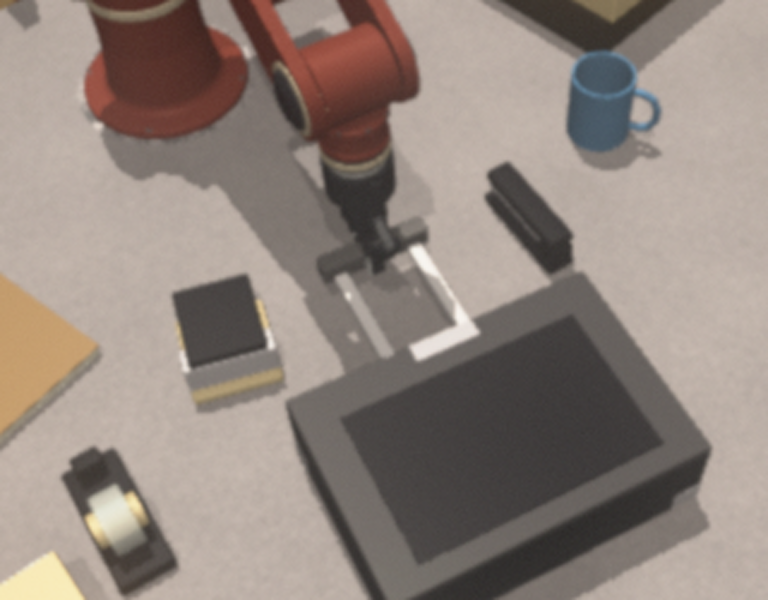

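The handle is fully out (bar at 372,250 px) and held against its hard end, 90 mm from home. The lid is shut and the other objects haven't moved.

```bash
python3 -c "
from h import *
print(job_done())"
```

```text
the job is handed in; nothing more can be done
None
```

I pressed the lid shut past its catch, then squeezed the button in and pulled the handle about 90 mm out to its second stop; the job was handed in at about 10 s with the arm still gripping it and nothing else visibly moved.

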